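# Unfold the crank of the bowl lift and crank it up

### The arm

A 7-joint arm with a two-finger parallel gripper is mounted at the origin on a cart in front of the work surface, level with it; the furniture and walls round the work are solid. World frame = base frame: x ahead of the robot, y to its left, z up, the work surface at z = 0. Lengths are in m, angles in rad, forces in N, time in s.
With the tool pointing down it reaches from about 0.4 to 0.875 m from the base axis. Payload 6.5 kg.
Tool frame: the origin (TCP) lies on the centre line of the jaws, within the pads' length; the fingertips stand 19 mm ahead of it and the grasp point (between the pads) is the TCP; y points along the fingers, z is the direction in which the jaws open and shut, and the axes are right-handed (so a half turn about y gives the same grasp; the last joint's range is limited). The gripper opens to 85 mm and grips with 20 to 120 N. Pads are 22 mm wide; open, the fingers measure 114 mm over their backs; the gripper's body (76 mm by 85 mm) begins 54 mm behind the grasp point. The pads swing forward as they close: fully open they stand 13 mm farther back than shut.
Start: joints at [1.096, 0.536, -0.004, 1.538, 0.003, 1.067, -0.071], TCP at [0.258, -0.596, 0.25] pointing down, gripper open.
Joint ranges: [-2.7, 2.7], [-0.37, 2.16], [-1.27, 1.26], [0.24, 2.4], [-1.31, 4.45], [0.19, 1.91], [-2.76, 2.76]. Speed limits (rad/s): [2.39, 2.39, 3.14, 3.14, 3.14, 3.14, 3.14].

### API

Orientations are given as [roll, pitch, yaw] about the fixed x, y, z axes, in that order (R = Rz(yaw) Ry(pitch) Rx(roll)).
In Python, from rig import manip gives the robot as it stands.
- The arm moves only by the tool servo_tool, never from a script. Its arguments are lists of equal length, an entry for each row: "turn": the turn, a rotation vector about the tool's x, y, z in units of 8 degrees (1.0 is 8 degrees), a list of three; "linear": the shift along the tool's x, y, z in units of 20 mm (1.0 is 20 mm), a list of three; "fingers": the closure, from 0 (fully open) to 1 (shut). In form: {"turn": [[rx, ry, rz], ...], "linear": [[x, y, z], ...], "fingers": [fingers, ...]}. A call has 1 to 20 rows; each row shifts and turns the commanded pose from where the row before left it, along the tool's axes as they then stand; what a row does not reach is not made up. A row lasts 1/10 s, in which the tool goes at most 50 mm and 8.59 degrees, less where a joint would pass 70% of its speed; a pose out of reach is approached as far as the arm can. A call with a number of a shift or a turn outside -1 to 1 is refused whole. A call with a gripper value outside its range is refused whole. The fingers move at their own pace and stop on an object; the grip force is fixed at half the most. Time passes only in rows, so rows that do not move let the fingers close. It gives the time, the measured TCP pose, the force and the opening at its end, in the units of the state.
- manip.get_state(): the state, without advancing time (a new reading comes with each control period).
- manip.capture(name): name is "scene" or "top" or "wrist"; returns a dict with "image" (480x640x3 uint8, red, green, blue), "depth" (480x640 float32, m along the optical axis (not along the pixel's ray), 0 where there is no reading), "fx", "fy", "cx", "cy" (pixels), "origin" and "rotation" of the camera in the world. Camera axes: x right, y down, z forward; pixel columns grow to the right and rows downward; lengths in m; the calibration is good to about 2 mm. A picture is of the moment at which its call begins.
- manip.finish_job(): hands the job in, once; it reports no verdict.
The state is a dict: "clock": time; "qpos": joint angles; "dq": joint speeds; "joint_efforts": joint torques, N m; "tool_pos": TCP position; "tool_rot": TCP orientation; "contact_force": force on the tool from outside, world axes, zero at the start; "wrist_torque": the same for the moment, N m; "opening": finger opening in m.
Only numpy, scipy, OpenCV 4.12 (cv2) and the standard library are available. Lean on these libraries where they do the work, as an engineer would, in place of code of your own. Each camera call takes 0.05 s, during which the arm holds its last target.

### The job

Two small crank lifts on the packing bench each carry a steel bowl. On the lift with the smaller bowl, first unfold the crank's handle until it stands fully upright, then turn the crank clockwise (seen from above) as far as it goes, so that the bowl is raised, and let go with the handle still upright. Keep the bowl standing on its plate and do not touch the other lift or its bowl.

Things in the scene. Friction and masses are not known exactly. Their poses are not given: they have to be found in the camera images.
- small_ball (a point): Centre of the black ball grip (28 mm, turns freely about its rod) at the free end of the folding handle on the lift with the smaller bowl; 90 mm from the handle's hinge pin on a 10 mm steel rod (black neck 17 mm). Folded, it hangs over the white gearbox, whose top is at z = 45 mm, free on both sides. Use its position only.
- small_spindle (a point): Point on the crank's vertical axis at hinge pin height, 86 mm above the bench. x points level to the bowl's plate (190 mm away), z up. The lift is fixed. With crank angle c the arm points along +x turned about +z by pi + 0.96 - c (rad): at first to the front (-x), 55 degrees to the -y side; at the end 55 degrees to the +y side.
- small_pin (a point): Middle of the handle's level hinge pin, in a steel fork (24 mm wide, top at z = 94 mm) at the outer end of the crank arm, 60 mm from the spindle axis, z = 86 mm. Its x points outward along the arm, its y along the pin, z up. The arm is a bar 16 mm wide, top at z = 75 mm.
- small_handle (a joint): Folding of the handle about the pin: 0 = folded level, pointing from the pin back over the arm to 30 mm past the spindle; pi/2 = upright above the pin, at its stop (ball centre at z = 176 mm, 60 mm from the spindle axis). Starts between 0 and 0.2. Stiff hinge (about 0.07 N m): stays where it is left.
- small_crank (a joint): Angle of the crank about the vertical spindle: 0 at the start (a stop), growing clockwise seen from above, 1.92 rad (110 degrees) at the other stop, where the bowl's plate has risen 25 mm. Takes about 2 to 3 N at the handle and stays where it is left.
- small_bowl: The smaller plain steel bowl, 116 mm across and 53 mm high, loose on the lift's round plate, 100 mm across, whose top is at z = 56 mm. Origin at the centre of its underside, z up. Not to be handled.
- large_lift: The other lift, of the same shape and size, which carries the larger bowl. Origin on the bench below its crank's axis; x points to its bowl, 190 mm away. Not to be touched.
- large_bowl: The larger plain steel bowl, 148 mm across and 67 mm high, loose on the plate of the other lift. Origin at the centre of its underside. Not to be touched.

How it is judged:
On the way:
1. the handle is unfolded upright before the crank is turned (value of joint small_handle above 1.396 rad and value of joint small_crank below 0.6 rad), for 0.2 s.
At the end, for the whole second after the job is handed in: The handle of the smaller bowl's lift stands within 10 degrees of upright, its crank is within 0.2 rad (11 degrees) of its clockwise stop, and the smaller bowl stands upright (within 0.2 rad) and still on its plate, less than 45 mm from where it started, the lift of 25 mm included (value of joint small_handle above 1.396 rad and value of joint small_crank above 1.72 rad and angle between small_bowl's own z axis and vertical below 0.2 rad and distance of small_bowl from where it was at the start of the episode below 0.045 m and linear speed of small_bowl below 0.02 m/s); the robot touches nothing.
It fails at once if the robot touches the other lift or its bowl (contact force between any of large_lift, large_bowl and the fingers above 2 N or contact force between any of large_lift, large_bowl and the arm above 2 N).
It fails at once if the smaller bowl is tipped (angle between small_bowl's own z axis and vertical above 0.4 rad).
It also fails if it takes over 40 s, if anything falls off the work surface, if the arm or the gripper's body presses on something with over 40 N, if the wrist force passes 120 N, or if a joint passes its speed limit or range.

## Working session

There is one attempt and no reset: what is moved stays moved. The work goes in short steps, Python scripts to look and compute and a tool call to move; the robot and the scene stay as the last step left them, time stands still between calls to the robot, and variables do not carry over. Pictures are saved under pics/ and viewed, and the job is handed in when it is done.

Besides the shell and the picture viewer there is one more tool, called after "Call:" as a command line: name --argument value ..., lists and objects as JSON in quotes. servo_tool: Moves the arm, as the interface text tells. Its arguments: {"type":"object","properties":{"turn":{"type":"array","items":{"type":"array","items":{"type":"number","minimum":-1,"maximum":1}}},"linear":{"type":"array","items":{"type":"array","items":{"type":"number","minimum":-1,"maximum":1}}},"fingers":{"type":"array","items":{"type":"number"}}},"required":["turn","linear","fingers"]}

```bash
mkdir -p pics; ls; python3 - <<'E'
from rig import manip
import cv2,numpy as np
s=manip.get_state()
for k,v in s.items(): print(k,np.round(v,4))
for n in ["scene","top","wrist"]:
    c=manip.capture(n); cv2.imwrite(f"pics/{n}0.png",c["image"][:,:,::-1])
    np.savez(f"pics/{n}0.npz",**c)
    print(n,c["fx"],c["cx"],c["cy"],c["origin"],np.round(c["rotation"],3).tolist())
E
```

```text
pics
clock 0.0
qpos [ 1.0958  0.5372 -0.0045  1.5389  0.0026  1.0673 -0.0712]
dq [-0.0011  0.0002 -0.001  -0.0004 -0.001   0.0016 -0.0012]
joint_efforts [ 2.00000e-04 -5.83418e+01  1.04890e+00 -2.59107e+01  1.24000e-02
  9.60000e-03  0.00000e+00]
tool_pos [ 0.2581 -0.5959  0.2494]
tool_rot [-1.5726e+00 -1.0000e-04 -2.7327e+00]
contact_force [0.6043 0.147  0.4992]
wrist_torque [-0.0108 -0.0136 -0.0252]
opening 0.0853
scene 573.9400363219739 330.82750402859585 233.87027268264114 [ 0.16291586 -0.72676426  1.02897754] [-2.409, -0.007, -0.543]
top 447.9279323730205 324.6053526751079 241.97595269892278 [ 0.4940544  -0.03887821  0.94318424] [-3.024, 0.022, -1.598]
wrist 416.80571045640625 322.48312173478905 238.31517943592908 [ 0.31750346 -0.57034589  0.37350148] [2.881, 0.002, -1.162]
```

View pics/scene0.png

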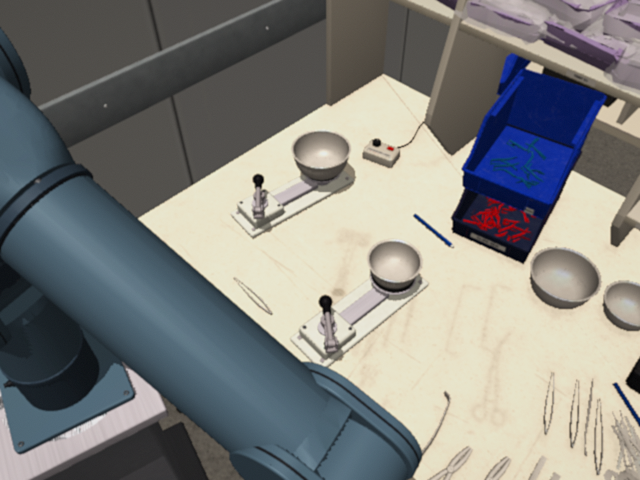

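View pics/top0.png

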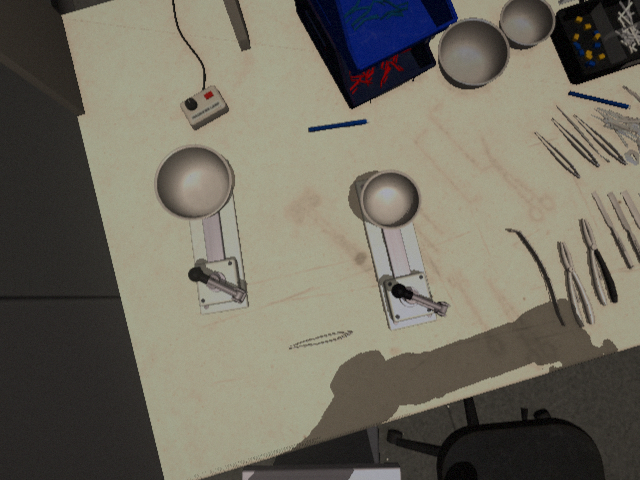

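The smaller bowl is on the right-hand lift in the top view (bowl at 390,198). Its ball is at about (400,291) and its fork at about (442,309).

```bash
cat > h.py <<'E'
import numpy as np
from scipy.spatial.transform import Rotation as R
def load(n): return dict(np.load(n))
def rot(c):
    r=np.array(c["rotation"]); return r if r.shape==(3,3) else R.from_euler("xyz",r).as_matrix()
def ray(c,u,v):
    d=np.array([(u-c["cx"])/c["fx"],(v-c["cy"])/c["fy"],1.]); return rot(c)@d
def plane(c,u,v,z):
    d=ray(c,u,v); o=c["origin"]; return o+d*(z-o[2])/d[2]
def cloud(c):
    v,u=np.mgrid[:480,:640]; D=c["depth"]
    p=np.stack([(u-c["cx"])/c["fx"]*D,(v-c["cy"])/c["fy"]*D,D],-1)
    return p@rot(c).T+c["origin"]
def tri(c1,p1,c2,p2):
    a,b=ray(c1,*p1),ray(c2,*p2); o1,o2=c1["origin"],c2["origin"]
    t=np.linalg.lstsq(np.stack([a,-b],1),o2-o1,rcond=None)[0]
    x,y=o1+a*t[0],o2+b*t[1]; return (x+y)/2,np.linalg.norm(x-y)
E
python3 - <<'E'
from h import *; import cv2
im={}
t=load("pics/top0.npz"); s=load("pics/scene0.npz")
for n,c,(x0,x1,y0,y1),ks in [("top",t,(350,460,160,340),4),("scene",s,(280,440,230,370),4)]:
    crop=c["image"][y0:y1,x0:x1,::-1]
    g=cv2.resize(crop,None,fx=ks,fy=ks,interpolation=cv2.INTER_CUBIC)
    g=g[:600] if n=="scene" else cv2.resize(crop,None,fx=3.3,fy=3.3,interpolation=cv2.INTER_CUBIC)
    cv2.imwrite(f"pics/{n}crop.png",g)
    hsv=c["image"].max(2)
    m=np.zeros((480,640),np.uint8); m[y0:y1,x0:x1]=(hsv[y0:y1,x0:x1]<45)
    k,l,st,ce=cv2.connectedComponentsWithStats(m)
    for i in range(1,k):
        if st[i,4]>25: print(n,st[i],ce[i], plane(c,*ce[i],.09))
P=cloud(t)
for (u,v) in [(401,291),(442,309),(420,299),(390,198),(395,250),(390,320)]: print(u,v,P[v,u].round(4))
# bowl rim points
x=P[150:240,340:440]; 
m=(x[...,2]>.1)&(x[...,2]<.125); q=x[m]; print("rim",len(q),q[:,:2].min(0),q[:,:2].max(0),(q[:,:2].min(0)+q[:,:2].max(0))/2)
E
```

```text
top [410 183   8  33  71] [414.95774648 198.35211268] [ 0.67467524 -0.19953174  0.09      ]
top [392 284  21  16 224] [401.24107143 291.62946429] [ 0.49646434 -0.16465687  0.09      ]
scene [373 277  41  15 118] [392.69491525 286.75423729] [ 0.63800233 -0.19565233  0.09      ]
scene [320 296  11  17 132] [325.49242424 303.23484848] [ 0.49991759 -0.16044692  0.09      ]
401 291 [ 0.4976 -0.1619  0.1059]
442 309 [ 0.4621 -0.2388  0.0916]
420 299 [ 0.4818 -0.1985  0.0934]
390 198 [ 0.6842 -0.156   0.056 ]
395 250 [ 0.5815 -0.1649  0.0291]
390 320 [ 0.4398 -0.1503  0.0143]
rim 559 [ 0.61528006 -0.20823169] [ 0.73060128 -0.09231567] [ 0.67294067 -0.15027368]
```

```bash
ls -la pics
```

```text
total 8200
drwxr-xr-x 2 agent agent    4096 Dec  7 14:36 .
drwxr-xr-x 3 agent agent    4096 Dec  7 14:36 ..
-rw-r--r-- 1 agent agent 2152422 Dec  7 14:36 scene0.npz
-rw-r--r-- 1 agent agent  429334 Dec  7 14:36 scene0.png
-rw-r--r-- 1 agent agent  319588 Dec  7 14:36 scenecrop.png
-rw-r--r-- 1 agent agent 2152422 Dec  7 14:36 top0.npz
-rw-r--r-- 1 agent agent  491039 Dec  7 14:36 top0.png
-rw-r--r-- 1 agent agent  255276 Dec  7 14:36 topcrop.png
-rw-r--r-- 1 agent agent 2152422 Dec  7 14:36 wrist0.npz
-rw-r--r-- 1 agent agent  418206 Dec  7 14:36 wrist0.png
```

View pics/topcrop.png

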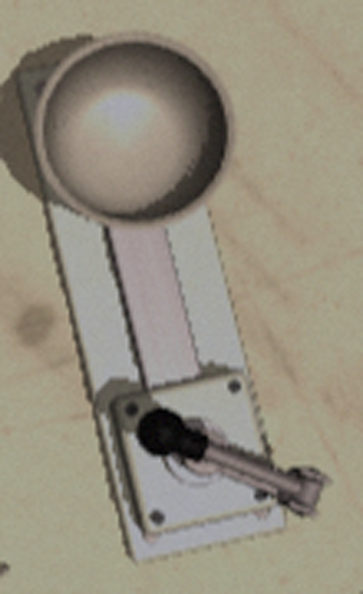

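View pics/scenecrop.png

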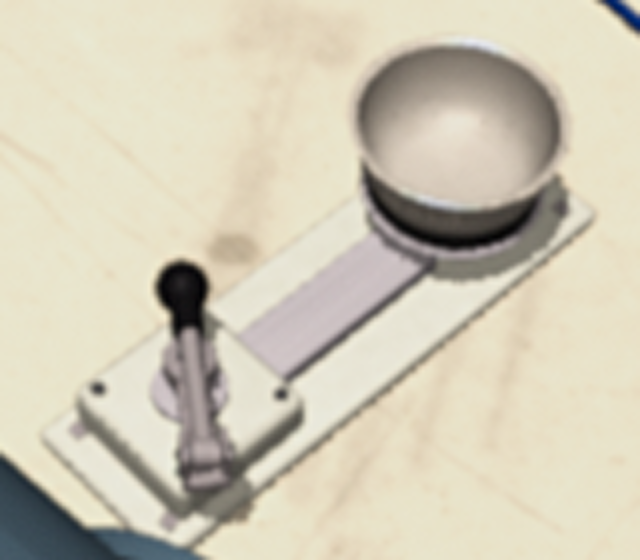

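```bash
python3 - <<'E'
from h import *
t=load("pics/top0.npz"); s=load("pics/scene0.npz")
b,e=tri(t,(398.2,291.2),s,(325.3,301.3)); print("ball",b,e)
p,e=tri(t,(444.2,308.5),s,(331.7,346.3)); print("pin",p,e, plane(t,444.2,308.5,.09))
P=cloud(t)
pin=plane(t,444.2,308.5,.09)
d=b-pin; print(np.linalg.norm(d), np.degrees(np.arctan2(d[1],d[0])), np.degrees(np.arcsin((b[2]-.086)/.09)))
d2=d[:2]/np.linalg.norm(d[:2]); sp=pin[:2]+.06*d2; print("spindle",sp)
c=np.array([.673,-.1503]); v=c-sp; print("plate dist",np.linalg.norm(v),np.degrees(np.arctan2(v[1],v[0])))
# gearbox top points
x=P[260:330,370:460].reshape(-1,3); m=abs(x[:,2]-.045)<.004; q=x[m][:,:2]
import cv2; print("gearbox",len(q),cv2.minAreaRect(q.astype(np.float32)))
E
```

```text
ball [ 0.49872209 -0.15887662  0.09528077] 0.002922232638463773
pin [ 0.46264496 -0.24563751  0.0808326 ] 0.00028467651365621666 [ 0.46285218 -0.24337718  0.09      ]
0.09195043101621891 66.99911079632132 5.9188454645947735
spindle [ 0.48629691 -0.18814725]
plate dist 0.19050054786080736 11.459351849084062
gearbox 1131 ((0.4877238869667053, -0.18599577248096466), (0.08432885259389877, 0.08254630118608475), 10.875601768493652)
```

Located: the spindle is at about (0.487,-0.187), the lift's x heading is about 11°, the pin is at (0.463,-0.242) and the ball is at (0.499,-0.160,0.095). I'll yaw the tool so the jaws open along the pin, then travel high to the ball.

Call:
servo_tool --turn '[[0,-0.89,0],[0,-0.89,0],[0,-0.89,0],[0,-0.89,0],[0,-0.89,0],[0,-0.88,0],[0,0,0],[0,0,0],[0,0,0],[0,0,0],[0,0,0],[0,0,0],[0,0,0],[0,0,0],[0,0,0],[0,0,0],[0,0,0],[0,0,0],[0,0,0],[0,0,0]]' --linear '[[0,0,0],[0,0,0],[0,0,0],[0,0,0],[0,0,0],[0,0,0],[-1,0,0.1],[-1,0,0.1],[-1,0,0.1],[-1,0,0.1],[-1,0,0.1],[-1,0,0.1],[-1,0,0.1],[-1,0,0.1],[-1,0,0.1],[-1,0,0.1],[-1,0,0.1],[-1,0,0.1],[-1,0,0.1],[-1,0,0.1]]' --fingers '[0,0,0,0,0,0,0,0,0,0,0,0,0,0,0,0,0,0,0,0]'

```text
clock: 2.15
tool_pos: [0.3977, -0.351, 0.2501]
tool_rot: [-1.571, 0.0, -1.989]
contact_force: [0.3, -0.1, 0.3]
opening: 0.0852
```

Call:
servo_tool --turn '[[0,0,0],[0,0,0],[0,0,0],[0,0,0],[0,0,0],[0,0,0],[0,0,0],[0,0,0],[0,0,0],[0,0,0],[0,0,0],[0,0,0],[0,0,0]]' --linear '[[-1,0,0.07],[-1,0,0.07],[-1,0,0.07],[-1,0,0.07],[-1,0,0.07],[-1,0,0.07],[-1,0,0.07],[-1,0,0.07],[-1,0,0.07],[-0.8,0.5,0.07],[0,0.5,0],[0,0,0],[0,0,0]]' --fingers '[0,0,0,0,0,0,0,0,0,0,0,0,0]'

```text
clock: 3.45
tool_pos: [0.489, -0.1796, 0.2299]
tool_rot: [-1.572, -0.001, -1.99]
contact_force: [0.1, -0.5, 1.5]
opening: 0.0857
```

```bash
python3 - <<'E'
from rig import manip
import cv2,numpy as np
s=manip.get_state(); print(s["tool_pos"],s["qpos"].round(3) if hasattr(s["qpos"],'round') else s["qpos"])
for n in ["top","wrist"]:
    c=manip.capture(n); cv2.imwrite(f"pics/{n}1.png",c["image"][:,:,::-1]); np.savez(f"pics/{n}1.npz",**c)
E
```

```text
[ 0.48901708 -0.17956927  0.22987711] [ 0.548  0.367 -0.35   1.881  0.156  0.921 -0.294]
```

View pics/wrist1.png

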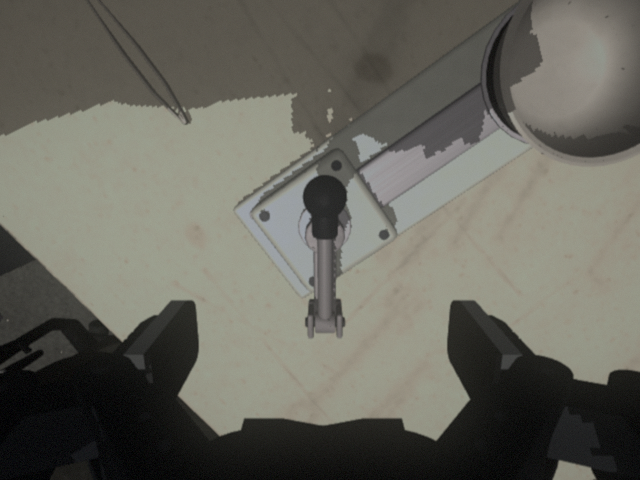

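The wrist view shows the ball at (325,196) and the handle running straight down to the fork at (325,320), midway between the fingers. The yaw is right.

```bash
python3 - <<'E'
from h import *
w=load("pics/wrist1.npz"); t=load("pics/top0.npz"); s=load("pics/scene0.npz")
print(w["origin"],w["rotation"])
print(tri(w,(325,196),t,(398.2,291.2)),tri(w,(325,196),s,(325.3,301.3)))
print("ball",plane(w,325,196,.097),"pin",plane(w,325,320,.088))
T=np.array([.489,-.1796]);b=plane(w,325,196,.097)[:2]-T
x=np.array([-.4067,-.9135]);z=np.array([.9135,-.4067]);print(b@x,b@z)
print(cloud(w)[196,325])
E
```

```text
[ 0.51540142 -0.12020186  0.354246  ] [ 2.88018656e+00  3.70661926e-04 -4.19259734e-01]
(array([ 0.49761535, -0.16350006,  0.0618003 ]), np.float64(0.0011033427418608516)) (array([ 0.49992602, -0.1591911 ,  0.09505861]), np.float64(0.0005132608514859611))
ball [ 0.49981973 -0.15877444  0.097     ] pin [ 0.4638991  -0.23983156  0.088     ]
-0.023424536751115037 0.0014140681810513936
[ 0.500509   -0.15706814  0.10837955]
```

Call:
servo_tool --turn '[[0,0,0],[0,0,0],[0,0,0],[0,0,0],[0,0,0],[0,0,0],[0,0,0],[0,0,0],[0,0,0],[0,0,0],[0,0,0]]' --linear '[[-0.6,0,0.03],[-0.56,0,0.03],[0,1,0],[0,1,0],[0,1,0],[0,1,0],[0,0.9,0],[0,0.9,0],[0,0.8,0],[0,0,0],[0,0,0]]' --fingers '[0,0,0,0,0,0,0,0,0,0,0]'

```text
clock: 4.65
tool_pos: [0.5009, -0.1569, 0.0986]
tool_rot: [-1.571, 0.0, -1.988]
contact_force: [0.0, 0.1, -0.6]
opening: 0.0857
```

```bash
python3 - <<'E'
from rig import manip
import cv2,numpy as np
s=manip.get_state(); print(s["tool_pos"],s["contact_force"])
for n in ["wrist"]:
    c=manip.capture(n); cv2.imwrite(f"pics/{n}2.png",c["image"][:,:,::-1]); np.savez(f"pics/{n}2.npz",**c)
E
```

```text
[ 0.50093278 -0.15689048  0.09860397] [ 0.00096947  0.0842495  -0.58709339]
```

View pics/wrist2.png

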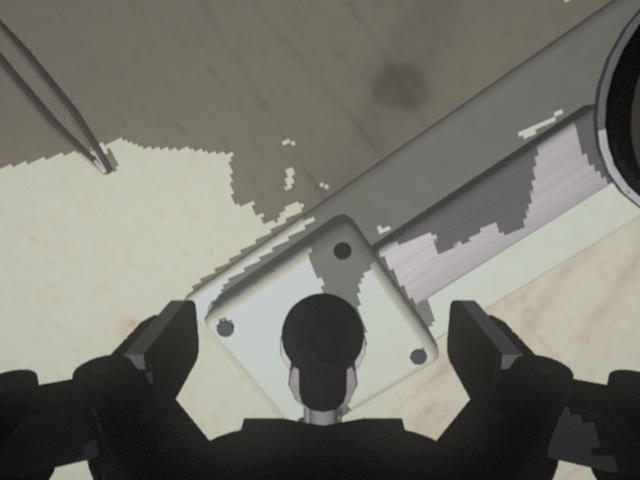

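The ball at (323,335) is centred between the pads. I'll make a small correction and grip.

Call:
servo_tool --turn '[[0,0,0],[0,0,0],[0,0,0],[0,0,0],[0,0,0],[0,0,0],[0,0,0],[0,0,0],[0,0,0],[0,0,0]]' --linear '[[0.12,0.15,0],[0,0,0],[0,0,0],[0,0,0],[0,0,0],[0,0,0],[0,0,0],[0,0,0],[0,0,0],[0,0,0]]' --fingers '[0,1,1,1,1,1,1,1,1,1]'

```text
clock: 5.7
tool_pos: [0.4995, -0.1599, 0.0953]
tool_rot: [-1.571, 0.0, -1.988]
contact_force: [0.1, 0.3, 0.6]
opening: 0.0252
```

Call:
servo_tool --turn '[[0,0,0],[0,0,0],[0,0,0],[0,0,0],[0,0,0],[0,0,0],[0,0,0]]' --linear '[[0.057,-0.326,0],[0.057,-0.325,0],[0.104,-0.314,0],[0.104,-0.313,0],[0.149,-0.295,0],[0.149,-0.295,0],[0,0,0]]' --fingers '[1,1,1,1,1,1,1]'

```text
clock: 6.4
tool_pos: [0.4938, -0.172, 0.1333]
tool_rot: [-1.571, -0.001, -1.99]
contact_force: [0.3, -2.4, -3.6]
opening: 0.0249
```

```bash
python3 - <<'E'
from rig import manip
import cv2,numpy as np
s=manip.get_state(); print(s["tool_pos"],s["contact_force"],s["wrist_torque"],s["opening"])
for n in ["wrist","scene"]:
    c=manip.capture(n); cv2.imwrite(f"pics/{n}3.png",c["image"][:,:,::-1]); np.savez(f"pics/{n}3.npz",**c)
E
```

```text
[ 0.49384341 -0.17203299  0.13328474] [ 0.25229079 -2.35125886 -3.5570088 ] [-0.47480567  0.05063313 -0.11280129] 0.024885722487694873
```

View pics/wrist3.png

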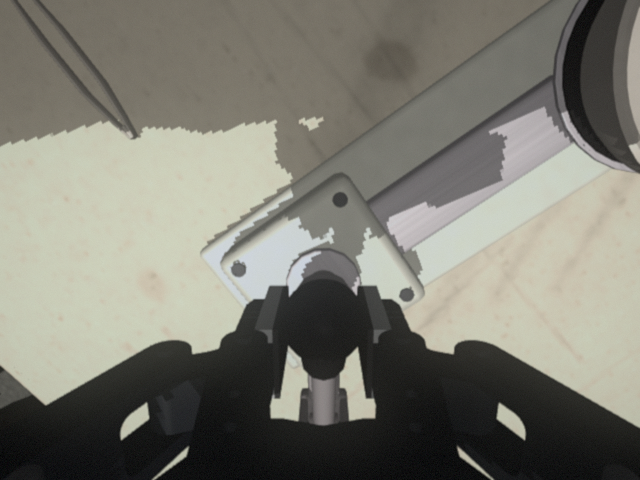

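View pics/scene3.png

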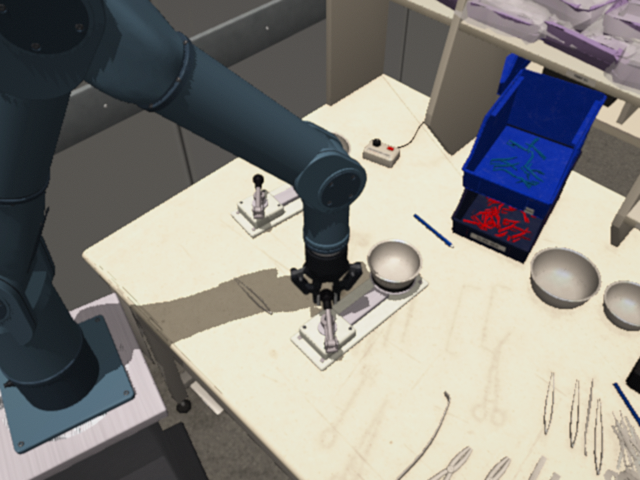

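The handle is rising: the rod tilts up and the ball is held between the pads at (323,320), at about 4 N. Continuing the arc.

Call:
servo_tool --turn '[[0,0,0],[0,0,0],[0,0,0],[0,0,0],[0,0,0],[0,0,0],[0,0,0],[0,0,0],[0,0,0]]' --linear '[[0.19,-0.27,0],[0.19,-0.27,0],[0.23,-0.24,0],[0.23,-0.24,0],[0.26,-0.2,0],[0.26,-0.2,0],[0.29,-0.16,0],[0.29,-0.16,0],[0,0,0]]' --fingers '[1,1,1,1,1,1,1,1,1]'

```text
clock: 7.4
tool_pos: [0.4782, -0.208, 0.1678]
tool_rot: [-1.571, -0.001, -1.99]
contact_force: [1.0, -0.5, -3.1]
opening: 0.0247
```

```bash
python3 - <<'E'
from rig import manip
import cv2,numpy as np
s=manip.get_state(); print(s["tool_pos"],s["contact_force"],s["wrist_torque"],s["opening"])
for n in ["wrist","scene"]:
    c=manip.capture(n); cv2.imwrite(f"pics/{n}4.png",c["image"][:,:,::-1]); np.savez(f"pics/{n}4.npz",**c)
E
```

```text
[ 0.47815864 -0.20798469  0.16778461] [ 1.01805448 -0.5267619  -3.05369641] [-0.03585142 -0.23480305  0.0215411 ] 0.024742048590456107
```

View pics/wrist4.png

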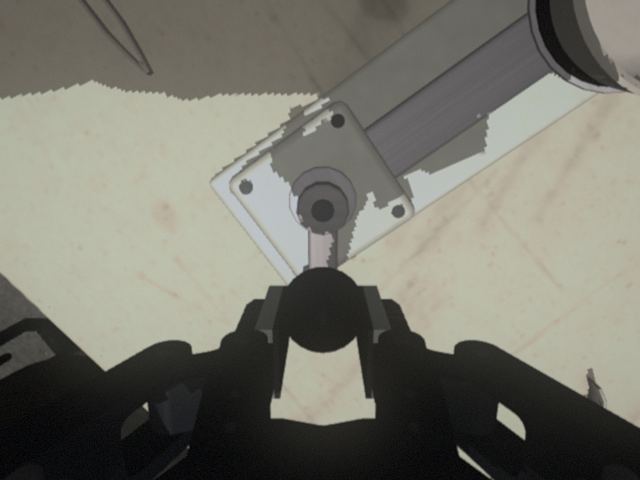

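View pics/scene4.png

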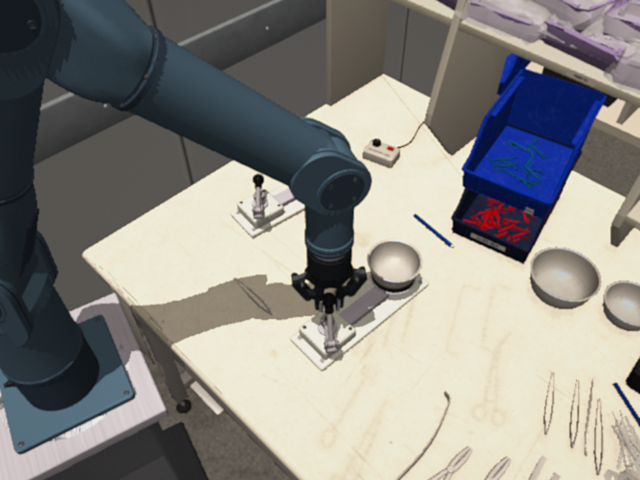

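Call:
servo_tool --turn '[[0,0,0],[0,0,0],[0,0,0],[0,0,0],[0,0,0],[0,0,0],[0,0,0],[0,0,0],[0,0,0],[0,0,0]]' --linear '[[0.3,-0.12,0],[0.3,-0.1,0],[0.3,-0.08,0],[0.3,-0.06,0],[0.3,-0.04,0],[0.3,-0.01,0],[0.15,0,0],[0,0,0],[0,0,0],[0,0,0]]' --fingers '[1,1,1,1,1,1,1,1,1,1]'

```text
clock: 8.5
tool_pos: [0.4629, -0.2426, 0.1758]
tool_rot: [-1.571, -0.0, -1.989]
contact_force: [-0.4, -0.7, -0.4]
opening: 0.0002
```

```bash
python3 - <<'E'
from rig import manip
import cv2,numpy as np
s=manip.get_state(); print(s["tool_pos"],s["contact_force"],s["wrist_torque"],s["opening"])
for n in ["wrist","scene"]:
    c=manip.capture(n); cv2.imwrite(f"pics/{n}5.png",c["image"][:,:,::-1]); np.savez(f"pics/{n}5.npz",**c)
    if n=="scene": cv2.imwrite("pics/scene5c.png",cv2.resize(c["image"][230:380,260:440,::-1],None,fx=4,fy=4))
E
```

```text
[ 0.46287904 -0.2425811   0.17582372] [-0.44646273 -0.67220453 -0.44390457] [-0.12149995  0.10638093  0.00918228] 0.0001872350755868704
```

View pics/wrist5.png

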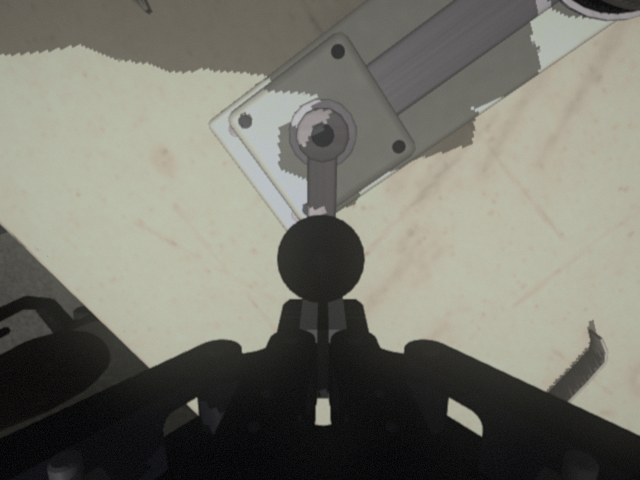

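View pics/scene5c.png

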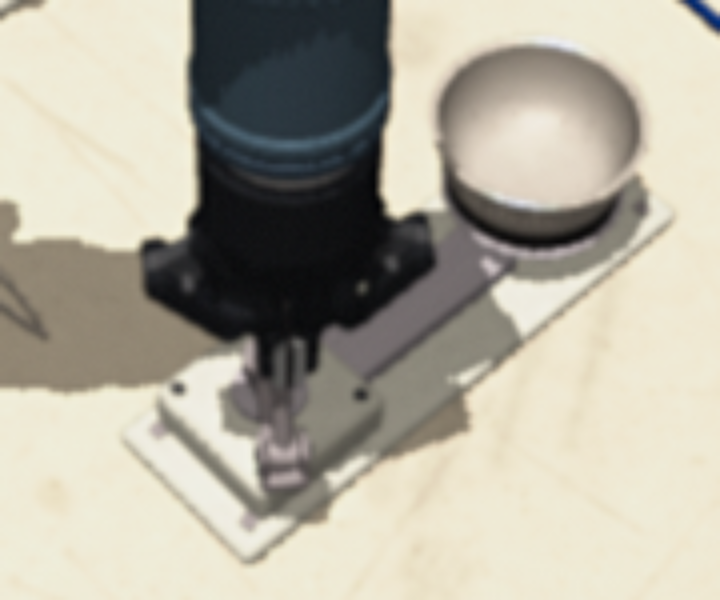

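The ball slipped out of the jaws near the end: it's at (321,258) in the wrist view, in front of the shut fingers, with the handle most of the way up. I'll measure it and regrasp.

```bash
python3 - <<'E'
from h import *
x=np.array([-.4067,-.9135]);z=np.array([.9135,-.4067]); pin=np.array([.463,-.2412])
for n,u,v in [("wrist3",323,322),("wrist4",322,309),("wrist5",321,258)]:
    w=load(f"pics/{n}.npz"); best=[]
    for th in np.linspace(.1,1.6,151):
        b=np.r_[pin-.09*np.cos(th)*x,.086+.09*np.sin(th)]
        d=ray(w,u,v); o=w["origin"]; d=d/np.linalg.norm(d); r=b-o
        best.append((np.linalg.norm(r-d*(r@d)),th,b))
    k=min(best,key=lambda a:a[0]); print(n,k, w["origin"])
E
```

```text
wrist3 (np.float64(0.0002430449238450879), np.float64(0.52), array([ 0.49476479, -0.16985225,  0.13071921])) [ 0.51988139 -0.11256763  0.25725555]
wrist4 (np.float64(0.00029126299563602786), np.float64(1.07), array([ 0.48057399, -0.20172659,  0.16494805])) [ 0.50417049 -0.14848638  0.29175187]
wrist5 (np.float64(0.0004686768629481725), np.float64(1.31), array([ 0.47243808, -0.22000086,  0.17295665])) [ 0.48878757 -0.18307286  0.29984537]
```

Call:
servo_tool --turn '[[0,0,0],[0,0,0],[0,0,0],[0,0,0],[0,0,0],[0,0,0],[0,0,0],[0,0,0],[0,0,0],[0,0,0],[0,0,0],[0,0,0],[0,0,0]]' --linear '[[0.2,0,0],[0,0,0],[0,0,0],[0,0,0],[0,0,0],[0,0,0],[0,0,0],[-0.5,0.1,0],[-0.5,0.1,0],[-0.4,0,0],[-0.23,0,0],[0,0,0],[0,0,0]]' --fingers '[0,0,0,0,0,0,0,0,0,0,0,0,0]'

```text
clock: 9.9
tool_pos: [0.4745, -0.2163, 0.1717]
tool_rot: [-1.571, -0.0, -1.988]
contact_force: [-0.8, -0.4, -0.0]
opening: 0.0853
```

```bash
python3 - <<'E'
from rig import manip
import cv2,numpy as np
s=manip.get_state(); print(s["tool_pos"],s["contact_force"],s["opening"])
for n in ["wrist"]:
    c=manip.capture(n); cv2.imwrite(f"pics/{n}6.png",c["image"][:,:,::-1]); np.savez(f"pics/{n}6.npz",**c)
E
```

```text
[ 0.47445322 -0.21626837  0.17169717] [-0.8124187  -0.43221224 -0.0018692 ] 0.0852956712234847
```

View pics/wrist6.png

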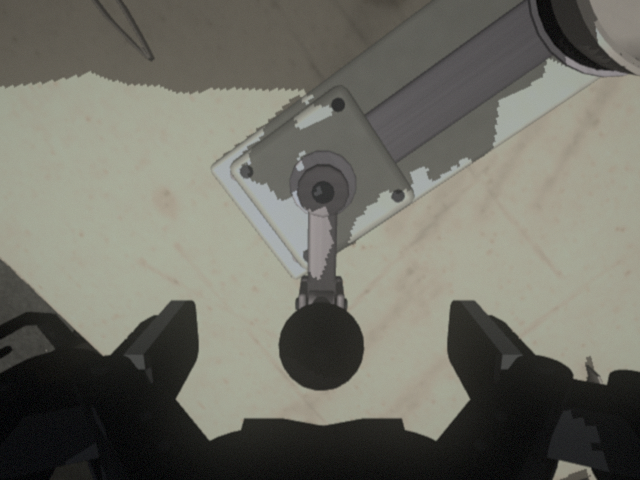

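The ball at (321,346) is between the open pads again. Grip, finish the last 15° to the stop, then check.

Call:
servo_tool --turn '[[0,0,0],[0,0,0],[0,0,0],[0,0,0],[0,0,0],[0,0,0],[0,0,0],[0,0,0],[0,0,0],[0,0,0],[0,0,0],[0,0,0],[0,0,0],[0,0,0],[0,0,0],[0,0,0],[0,0,0]]' --linear '[[0,0,0],[0,0,0],[0,0,0],[0,0,0],[0,0,0],[0,0,0],[0,0,0],[0,0,0],[0.25,-0.06,0],[0.25,-0.04,0],[0.25,-0.03,0],[0.25,-0.02,0],[0.2,0,0],[0.15,0,0],[0.1,0,0],[0,0,0],[0,0,0]]' --fingers '[1,1,1,1,1,1,1,1,1,1,1,1,1,1,1,1,1]'

```text
clock: 11.65
tool_pos: [0.4637, -0.2404, 0.1745]
tool_rot: [-1.571, 0.003, -1.987]
contact_force: [4.5, 9.5, 1.7]
opening: 0.0255
```

```bash
python3 - <<'E'
from rig import manip
import cv2,numpy as np
s=manip.get_state(); print(s["tool_pos"],s["contact_force"],s["opening"])
for n in ["wrist"]:
    c=manip.capture(n); cv2.imwrite(f"pics/{n}7.png",c["image"][:,:,::-1]); np.savez(f"pics/{n}7.npz",**c)
E
```

```text
[ 0.46374974 -0.24040099  0.17447555] [4.48312224 9.53348352 1.65914052] 0.02551657814591948
```

View pics/wrist7.png

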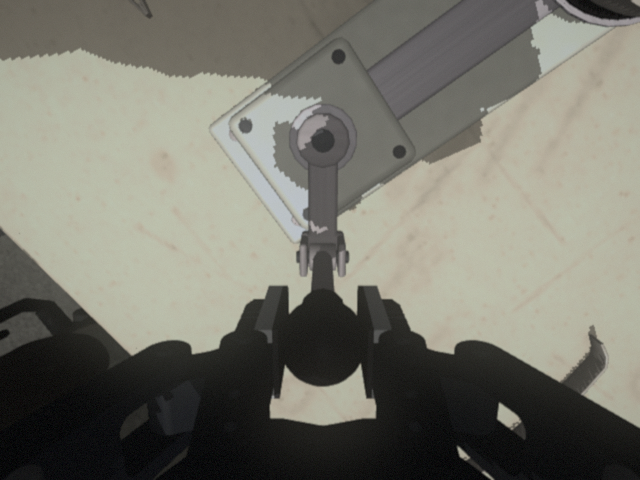

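```bash
python3 - <<'E'
from h import *
w=load("pics/wrist7.npz"); b=plane(w,321.5,343,.176); p=plane(w,322,258,.086); print(b,p)
d=b-p; print(np.degrees(np.arctan2(.09,np.hypot(*d[:2]))), d)
sp=np.array([.487,-.187]);
# spindle hub from this view
print("hub",plane(w,323,139,.08)); 
for a in range(0,111,10):
    h=np.radians(246.2-a); print(a,(sp+.06*np.array([np.cos(h),np.sin(h)])).round(4))
E
```

```text
[ 0.46178112 -0.24301576  0.176     ] [ 0.46213529 -0.24240525  0.086     ]
89.55068190828709 [-0.00035417 -0.00061051  0.09      ]
hub [ 0.48753943 -0.18613462  0.08      ]
0 [ 0.4628 -0.2419]
10 [ 0.4536 -0.2369]
20 [ 0.4455 -0.2303]
30 [ 0.4386 -0.2224]
40 [ 0.4332 -0.2135]
50 [ 0.4294 -0.2037]
60 [ 0.4274 -0.1935]
70 [ 0.4271 -0.183 ]
80 [ 0.4287 -0.1727]
90 [ 0.4321 -0.1628]
100 [ 0.4371 -0.1536]
110 [ 0.4437 -0.1455]
```

Handle measures about 89.6° (upright) with roughly 10 N against its stop, so the first stage is met. Now the crank: an arc about the spindle with the tool yawing along with it, first half.

Call:
servo_tool --turn '[[0,0,0],[0,0.75,0],[0,0.75,0],[0,0.75,0],[0,0.75,0],[0,0.75,0],[0,0.75,0],[0,0.75,0],[0,0.75,0],[0,0.75,0],[0,0,0]]' --linear '[[-0.1,0,0],[-0.016,0,-0.314],[-0.016,0,-0.314],[-0.016,0,-0.314],[-0.016,0,-0.314],[-0.016,0,-0.314],[-0.016,0,-0.314],[-0.016,0,-0.314],[-0.016,0,-0.314],[-0.016,0,-0.314],[0,0,0]]' --fingers '[1,1,1,1,1,1,1,1,1,1,1]'

```text
clock: 12.8
tool_pos: [0.4308, -0.199, 0.1748]
tool_rot: [-1.568, 0.004, -2.933]
contact_force: [7.0, 1.4, -6.5]
opening: 0.0251
```

```bash
python3 - <<'E'
from rig import manip
import cv2,numpy as np
s=manip.get_state(); print(s["tool_pos"],s["tool_rot"],s["contact_force"],s["opening"],s["qpos"])
for n in ["wrist"]:
    c=manip.capture(n); cv2.imwrite(f"pics/{n}8.png",c["image"][:,:,::-1]); np.savez(f"pics/{n}8.npz",**c)
E
```

```text
[ 0.43079604 -0.19903222  0.1747662 ] [-1.56833027  0.00365972 -2.93331556] [ 6.96599107  1.43193326 -6.54168053] 0.02507172240087936 [ 0.44825918  0.35320778 -0.13199419  2.05291155  0.06833418  0.73505204
 -1.08872052]
```

View pics/wrist8.png

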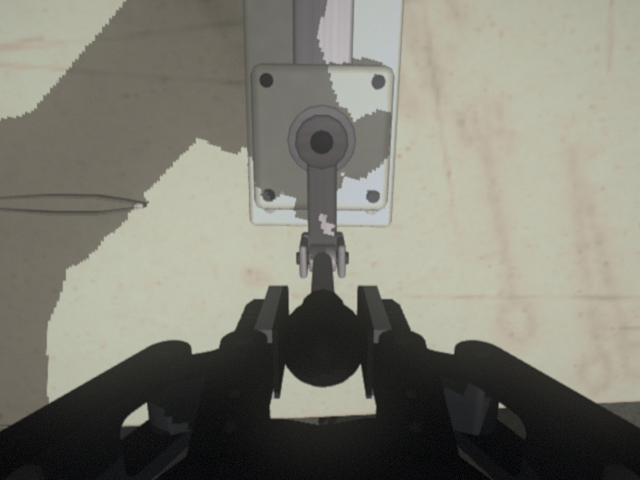

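Halfway: the arm points straight back from the gearbox at (322,200), the ball is held and the handle is upright. Now the second half.

Call:
servo_tool --turn '[[0,0.75,0],[0,0.75,0],[0,0.75,0],[0,0.75,0],[0,0.75,0],[0,0.75,0],[0,0.75,0],[0,0.75,0],[0,0.75,0],[0,0.3,0],[0,0,0],[0,0,0],[0,0,0]]' --linear '[[-0.016,0,-0.314],[-0.016,0,-0.314],[-0.016,0,-0.314],[-0.016,0,-0.314],[-0.016,0,-0.314],[-0.016,0,-0.314],[-0.016,0,-0.314],[-0.016,0,-0.314],[-0.016,0,-0.314],[-0.01,0,-0.2],[0,0,0],[0,0,0],[0,0,0]]' --fingers '[1,1,1,1,1,1,1,1,1,1,1,1,1]'

```text
clock: 14.15
tool_pos: [0.4461, -0.1462, 0.1747]
tool_rot: [-1.569, 0.004, 2.366]
contact_force: [1.8, -4.7, -2.3]
opening: 0.0251
```

```bash
python3 - <<'E'
from rig import manip
import cv2,numpy as np
s=manip.get_state(); print(s["tool_pos"],s["tool_rot"],s["contact_force"],s["opening"])
for n in ["wrist","scene"]:
    c=manip.capture(n); cv2.imwrite(f"pics/{n}9.png",c["image"][:,:,::-1]); np.savez(f"pics/{n}9.npz",**c)
E
```

```text
[ 0.44606269 -0.14616626  0.17468325] [-1.56906284  0.00360006  2.36582176] [ 1.78491293 -4.70219802 -2.31219411] 0.02507210878096155
```

View pics/wrist9.png

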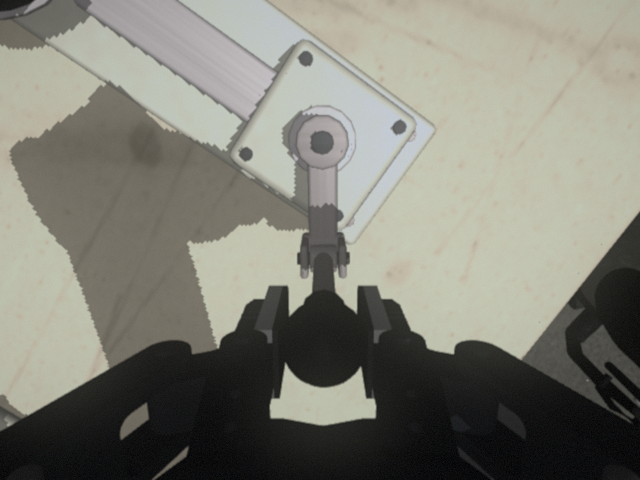

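View pics/scene9.png

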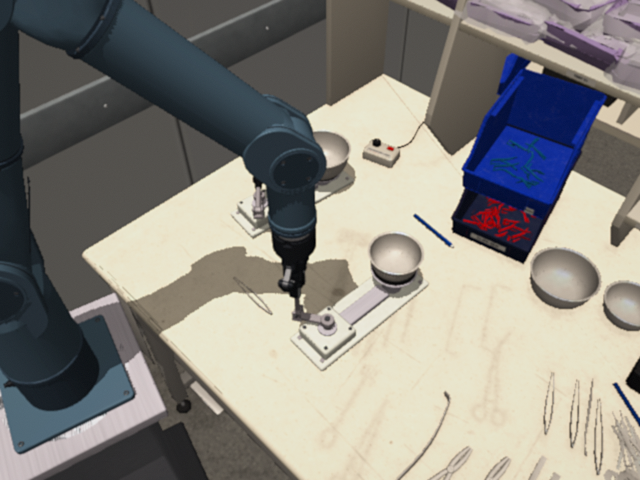

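The crank arm has swung to heading about 135.5°, i.e. about 110° turned, and the bowl is raised. I'll nudge slightly into the stop, open, and lift clear.

Call:
servo_tool --turn '[[0,0,0],[0,0,0],[0,0,0],[0,0,0],[0,0,0],[0,0,0],[0,0,0],[0,0,0],[0,0,0],[0,0,0],[0,0,0],[0,0,0],[0,0,0],[0,0,0],[0,0,0],[0,0,0],[0,0,0],[0,0,0]]' --linear '[[0,0,-0.15],[0,0,-0.1],[0,0,0],[0,0,0.05],[0,0,0],[0,0,0],[0,0,0],[0,0,0],[0,0,0],[0,0,0],[0,-0.5,0],[0,-1,0],[0,-1,0],[0,-1,0],[0,-1,0],[0,-1,0],[0,-0.5,0],[0,0,0]]' --fingers '[1,1,1,1,0,0,0,0,0,0,0,0,0,0,0,0,0,0]'

```text
clock: 16.05
tool_pos: [0.4495, -0.1403, 0.2962]
tool_rot: [-1.572, 0.003, 2.368]
contact_force: [0.6, -0.2, 0.4]
opening: 0.0854
```

```bash
python3 - <<'E'
from rig import manip
from h import *
import cv2
s=manip.get_state(); print(s["tool_pos"],s["contact_force"],s["opening"])
for n in ["wrist","scene","top"]:
    c=manip.capture(n); cv2.imwrite(f"pics/{n}10.png",c["image"][:,:,::-1]); np.savez(f"pics/{n}10.npz",**c)
    if n=="scene": cv2.imwrite("pics/scene10c.png",cv2.resize(c["image"][200:370,240:440,::-1],None,fx=3.5,fy=3.5))
E
```

```text
[ 0.44945679 -0.14031061  0.29616627] [ 0.57269197 -0.24632094  0.40304938] 0.08541602882043624
```

View pics/wrist10.png

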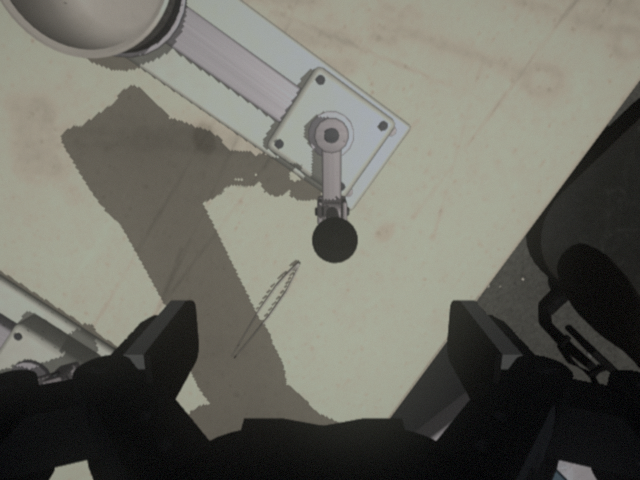

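View pics/scene10c.png

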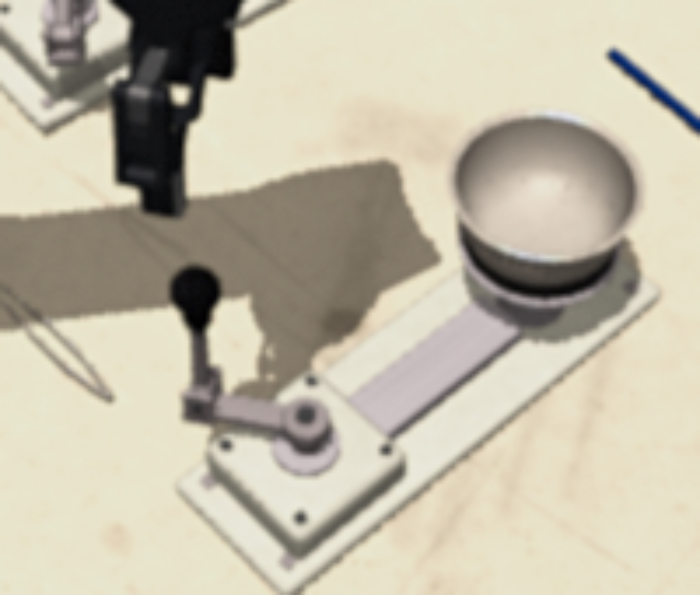

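```bash
python3 - <<'E'
from h import *
w=load("pics/wrist10.npz"); t=load("pics/top10.npz")
b=plane(w,335,240,.176); p=plane(w,332,213,.09); h=plane(w,331,135,.08); print(b,p,h)
d=b-p; print("tilt from upright deg",np.degrees(np.arctan2(np.hypot(*d[:2]),.088)),d)
v=p-h; a=np.degrees(np.arctan2(v[1],v[0])); print("arm heading",a,"crank rad",np.radians(246.2-a))
x=cloud(t)[140:250,330:450]; m=(x[...,2]>.125)&(x[...,2]<.15)&(x[...,0]>.59); q=x[m]; print("rim",len(q),(q[:,:2].min(0)+q[:,:2].max(0))/2,np.ptp(q[:,:2],axis=0),np.percentile(q[:,2],[5,50,95]))
E
```

```text
[ 0.44315611 -0.14509374  0.176     ] [ 0.44280967 -0.14462302  0.09      ] [ 0.48706954 -0.18651863  0.08      ]
tilt from upright deg 0.3805301299666908 [ 0.00034644 -0.00047072  0.086     ]
arm heading 136.57190678258107 crank rad 1.913371179327224
rim 597 [ 0.67217722 -0.14985562] [0.11336707 0.1145091 ] [0.12733193 0.13171832 0.13423261]
```

Every check passes, so I'm handing the job in.

```bash
python3 -c "
from rig import manip
print(manip.finish_job())"
```

```text
the job is handed in; nothing more can be done
None
```

I unfolded the handle on the smaller bowl's lift until it stood upright, then turned the crank clockwise to its stop. I let go with the handle still upright, lifted the gripper clear and handed the job in just after 16 s.

**What went wrong on the way:** the ball slipped out of the jaws at about 75° of unfolding. I regrasped it and finished the unfold before turning the crank. The handle then measured about 89.6° and pressed on its stop with about 10 N.

**Last checks from the images:**

| Check | Measured | Needed |
|---|---|---|
| Handle | about 0.4° from upright | within 10° |
| Crank | about 1.91 rad | above 1.72 rad |
| Bowl height | rim top at about 0.134 m, up from about 0.109 m expected at the start (25 mm) | within 45 mm of its start in all |
| Bowl position | sideways shift about 1 mm | within 45 mm of its start in all |
| Bowl tilt | judged by eye only, looks level | within 0.2 rad |

After I let go, the contact force read under 1 N. I did not touch the other lift or its bowl. No final check failed or disagreed, and the hand-in gives no verdict.

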